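# Break down a macro lens stack into its storage bases

### The arm

A 6-joint arm with a two-finger parallel gripper is mounted at the origin on a cart in front of the work surface, level with it; the furniture and walls round the work are solid. World frame = base frame: x ahead of the robot, y to its left, z up, the work surface at z = 0. Lengths are in m, angles in degrees, forces in N, time in s.
With the tool pointing down it reaches from about 0.3 to 0.75 m from the base axis. Payload 8.5 kg.
Tool frame: the origin (TCP) lies on the centre line of the jaws, within the pads' length; the fingertips stand 17 mm ahead of it and the grasp point (between the pads) lies 2 mm behind it; z points along the fingers, y is the line along which they close (so a half turn about z gives the same grasp; the last joint's range is limited). The gripper opens to 85 mm and grips with 20 to 120 N. Pads are 22 mm wide; open, the fingers measure 114 mm over their backs; the gripper's body (76 mm by 85 mm) begins 54 mm behind the grasp point. The pads swing forward as they close: fully open they stand 13 mm farther back than shut.
Start: joints at [-77.653, 21.807, 74.336, -0, 83.858, -12.336], TCP at [0.23, -0.5, 0.248] pointing down, gripper open.
Joint ranges: [-178.18, 178.18], [-50.72, 133.34], [12.68, 142.11], [-81.47, 261.47], [9.98, 163.14], [-165.26, 165.26]. Speed limits (degrees/s): [136.94, 136.94, 180, 180, 180, 180].

### API

Orientations are given as a 3x3 rotation matrix whose columns are the frame's x, y, z axes.
In Python, from rig import env gives the robot as it stands.
- The arm moves only by the shell command python3 -m handwheel 'ROWS' [OPENING] [FORCE]. ROWS is JSON, a list that holds one entry, the list of rows, each a list of 4 numbers: the shift along the tool's x, y, z in m, then the turn about the tool's z in rad. In form: [[[x, y, z, roll], ...]]. A call has 1 to 5 rows; each row shifts and turns the commanded pose from where the row before left it, along the tool's axes as they then stand; what a row does not reach is not made up. A row lasts 1/12 s, in which the tool goes at most 41.7 mm and 7.16 degrees, less where a joint would pass 70% of its speed; a pose out of reach is approached as far as the arm can. A call is refused whole if a number of a shift passes 0.0417 or a number of a turn 0.125, either way. A call with a gripper value outside its range is refused whole. OPENING is the opening in per cent of the stroke, from 0 (shut) to 100 (fully open), set as the call begins (- or left out, the last holds). The fingers move at their own pace and stop on an object; FORCE is the grip in N (left out, the last holds). Time passes only in rows, so rows that do not move let the fingers close. It gives the time, the measured TCP pose, the force and the opening at its end, in the units of the state.
- env.observe(): the state, without advancing time (a new reading comes with each control period).
- env.get_image(name): name is "side" or "top" or "wrist"; returns (picture, depth): 480x640x3 uint8, red, green, blue; 480x640 float32, m along the optical axis (not along the pixel's ray), 0 where there is no reading.
- env.camera_params(name): a dict with "K" (3x3 intrinsics, pixels), "rvec" (rotation vector, rad) and "tvec" (3), from world to camera coordinates, as OpenCV has them. Camera axes: x right, y down, z forward; pixel columns grow to the right and rows downward; lengths in m; the calibration is good to about 2 mm. The wrist camera is an equidistant fisheye: a pixel r from the principal point sees the ray r / f radians off the axis. A picture is of the moment at which its call begins: read the wrist's pose just before it. camera_params takes no time and is no camera call; for the wrist camera it gives the pose at the moment of the call.
- env.close_job(): hands the job in, once; it reports no verdict.
The state is a dict: "time_s": time; "q": joint angles; "qvel": joint speeds; "joint_efforts": joint torques, N m; "position": TCP position; "tool_rot": TCP orientation; "ft_force": force on the tool from outside, world axes, zero at the start; "wrist_torque": the same for the moment, N m; "grip_width": finger opening in m.
Only numpy, scipy, OpenCV 4.12 (cv2) and the standard library are available. Lean on these libraries where they do the work, as an engineer would, in place of code of your own. Each camera call takes 0.05 s, during which the arm holds its last target. There are 200 camera calls.

### The job

Break down the macro lens stack after the shoot: from the top down and one part at a time, lift off the microscope objective, the small tube, the middle tube and the wide focusing tube, and set each one upright and fully home, spigot down, in the storage base that fits it before taking the next. Never let a part tip over, and leave the red-capped vial and the pin jar where they stand.

Things in the scene. Friction and masses are not known exactly. Their poses are not given: they have to be found in the camera images.
- objective: Microscope objective, top of the stack: chrome, green ring, narrow black nose on top; 43 mm tall: spigot 16 mm across from 0 to 5 mm, barrel 28 mm across from 5 to 27 mm (grip here), nose tapering to 16 mm above. Origin: centre of the spigot's underside, z up. 70 g. Stack: parts stand loose, unscrewed; each spigot hangs 5 mm deep in the throat of the part below, whose rim bears its shoulder.
- small_tube: Small adapter tube, second from the top of the stack: black, ribbed, with a blue ring near its rim; 42 mm across, 27 mm tall: spigot 28 mm across from 0 to 5 mm, body 42 mm across from 5 to 27 mm (grip here). Its throat on top is 20 mm across, countersunk to 24 mm. Origin: centre of the spigot's underside, z up. About 70 g.
- middle_tube: Middle adapter tube, third from the top: bare silver aluminium with a white ring near its rim; 52 mm across, 27 mm tall: spigot 38 mm across from 0 to 5 mm, body 52 mm across from 5 to 27 mm (grip here). Its throat on top is 32 mm across, countersunk to 37 mm. Origin: centre of the spigot's underside, z up. About 90 g.
- focus_tube: Focusing tube, the wide bottom part of the stack, standing on the desk on its spigot: black, ribbed, with a yellow ring near its rim; 66 mm across, 29 mm tall: spigot 52 mm across from 0 to 5 mm, body 66 mm across from 5 to 29 mm (grip here). Its throat on top is 42 mm across, countersunk to 47 mm. Origin: centre of the spigot's underside, z up. About 160 g.
- objective_base: Storage base of the objective: black ribbed round cup with a green ring on its rim, 34 mm across, 10 mm high, the smallest of four; it does not slide. Socket in its top: 20 mm across, 7 mm deep, mouth countersunk 2 mm all round; the objective's spigot has 2 mm play all round. Origin: centre of underside, z up. Fully home, the objective's origin lies 5 mm above this one, on the same axis.
- small_base: Storage base of the small tube: black ribbed round cup with a blue ring on its rim, 48 mm across, 10 mm high, the second smallest of four; it does not slide. Socket in its top: 32 mm across, 7 mm deep, mouth countersunk 2.5 mm all round; the small tube's spigot has 2 mm play all round. Origin: centre of underside, z up. Fully home, the small tube's origin lies 5 mm above this one, on the same axis.
- middle_base: Storage base of the middle tube: black ribbed round cup with a white ring on its rim, 58 mm across, 10 mm high, the second largest of four; it does not slide. Socket in its top: 42 mm across, 7 mm deep, mouth countersunk 2.5 mm all round; the middle tube's spigot has 2 mm play all round. Origin: centre of underside, z up. Fully home, the middle tube's origin lies 5 mm above this one, on the same axis.
- focus_base: Storage base of the focusing tube: black ribbed round cup with a yellow ring on its rim, 72 mm across, 10 mm high, the largest of four; it does not slide. Socket in its top: 56 mm across, 7 mm deep, mouth countersunk 2.5 mm all round; the focusing tube's spigot has 2 mm play all round. Origin: centre of underside, z up. Fully home, the focusing tube's origin lies 5 mm above this one, on the same axis.
- red_vial: Bystander: glass specimen vial with a red screw cap, 26 mm across, 68 mm tall, standing loose among the work. Origin: centre of its underside.
- pin_jar: Bystander: clear jar of pins with a white lid, 48 mm across, 46 mm tall, standing loose among the work. Origin: centre of its underside.

How it is judged (in metres and radians):
On the way, in this order (a step that is already met when the one before it is completed fails the run):
1. the objective stands fully home in its base while the next part still stands where it was (horizontal distance between objective and objective_base below 0.006 m and z of objective in the frame of objective_base between 0.002 and 0.0075 m and angle between objective's own z axis and vertical below 0.08 rad and distance of small_tube from where it was at the start of the episode below 0.05 m), for 0.2 s.
2. the small tube stands fully home in its base while the next part still stands where it was (horizontal distance between small_tube and small_base below 0.006 m and z of small_tube in the frame of small_base between 0.002 and 0.0075 m and angle between small_tube's own z axis and vertical below 0.08 rad and distance of middle_tube from where it was at the start of the episode below 0.05 m), for 0.2 s.
3. the middle tube stands fully home in its base while the next part still stands where it was (horizontal distance between middle_tube and middle_base below 0.006 m and z of middle_tube in the frame of middle_base between 0.002 and 0.0075 m and angle between middle_tube's own z axis and vertical below 0.08 rad and distance of focus_tube from where it was at the start of the episode below 0.05 m), for 0.2 s.
4. the focusing tube stands fully home in its base (horizontal distance between focus_tube and focus_base below 0.006 m and z of focus_tube in the frame of focus_base between 0.002 and 0.0075 m and angle between focus_tube's own z axis and vertical below 0.08 rad), for 0.2 s.
At the end, for the whole second after the job is handed in: All four parts stand at rest, upright (within 0.08 rad), each fully home in its own base: its axis within 6 mm of the base's axis and its origin 2 to 7.5 mm above the base's underside (5 mm is home) (all of step 4 and horizontal distance between objective and objective_base below 0.006 m and z of objective in the frame of objective_base between 0.002 and 0.0075 m and angle between each of objective, small_tube, middle_tube's own z axis and vertical below 0.08 rad and horizontal distance between small_tube and small_base below 0.006 m and z of small_tube in the frame of small_base between 0.002 and 0.0075 m and horizontal distance between middle_tube and middle_base below 0.006 m and z of middle_tube in the frame of middle_base between 0.002 and 0.0075 m and linear speed of each of objective, small_tube, middle_tube, focus_tube below 0.01 m/s and angular speed of each of objective, small_tube, middle_tube, focus_tube below 0.1 rad/s); the robot touches nothing.
It fails at once if a part tips over (leans more than 1 rad) (angle between any of objective, small_tube, middle_tube, focus_tube's own z axis and vertical above 1 rad).
It fails at once if the red-capped vial or the pin jar is moved more than 20 mm or knocked over (distance of any of red_vial, pin_jar from where it was at the start of the episode above 0.02 m or angle between any of red_vial, pin_jar's own z axis and vertical above 0.5 rad).
It also fails if it takes over 104 s, if anything falls off the work surface, if the arm or the gripper's body presses on something with over 40 N, if the wrist force passes 120 N, or if a joint passes its speed limit or range.

## Working session

There is one attempt and no reset: what is moved stays moved. The work goes in short steps, Python scripts to look and compute and a shell command to move; the robot and the scene stay as the last step left them, time stands still between calls to the robot, and variables do not carry over. Pictures are saved under pics/ and viewed, on a budget of 14 in all, crops included, one or two more only if the job needs it, and the job is handed in when it is done.

```bash
ls; mkdir -p pics; python3 - <<'E'
from rig import env
import cv2
for n in ("top","side"):
    im,d=env.get_image(n); cv2.imwrite(f"pics/{n}0.png",im[:,:,::-1]); p=env.camera_params(n); print(n,p)
s=env.observe(); print(s)
E
```

```text
pics
top {'K': array([[594.372666  ,   0.        , 321.61325794],
       [  0.        , 594.372666  , 238.70930602],
       [  0.        ,   0.        ,   1.        ]]), 'rvec': array([ 2.17756585, -2.04762857,  0.20868397]), 'tvec': array([0.09368327, 0.54730636, 1.08523538])}
side {'K': array([[581.67530749,   0.        , 313.32060486],
       [  0.        , 581.67530749, 234.58638069],
       [  0.        ,   0.        ,   1.        ]]), 'rvec': array([ 2.3037045 , -0.3716966 ,  0.13251269]), 'tvec': array([-0.46224796,  0.26074503,  0.71443218])}
{'time_s': 0.1, 'q': array([-7.76542663e+01,  2.18377193e+01,  7.43788400e+01, -3.32927405e-04,
        8.38583163e+01, -1.23375960e+01]), 'qvel': array([ 0.07524878, -0.04945451, -0.11990755,  0.05821311,  0.03877634,
        0.03812611]), 'joint_efforts': array([ 3.03298795e-03, -4.49221623e+01, -2.31655455e+01, -1.98229800e-04,
        3.63080188e-03, -4.30269222e-05]), 'position': array([ 0.22961024, -0.49951752,  0.24777723]), 'tool_rot': array([[ 9.08629496e-01,  4.17603110e-01, -2.85056512e-04],
       [ 4.17603118e-01, -9.08628642e-01,  1.27537094e-03],
       [ 2.73588361e-04, -1.27788015e-03, -9.99999146e-01]]), 'ft_force': array([-0.11149049, -0.08150384, -0.22719447]), 'wrist_torque': array([ 0.04355403, -0.02527865, -0.06491169]), 'grip_width': 0.08538679883946607}
```

View pics/top0.png

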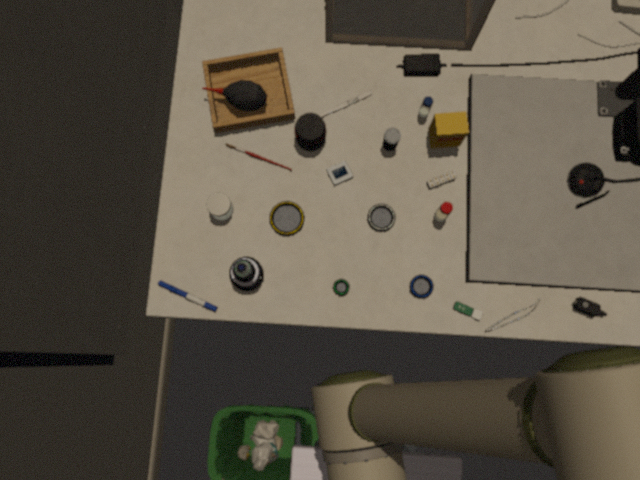

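View pics/side0.png

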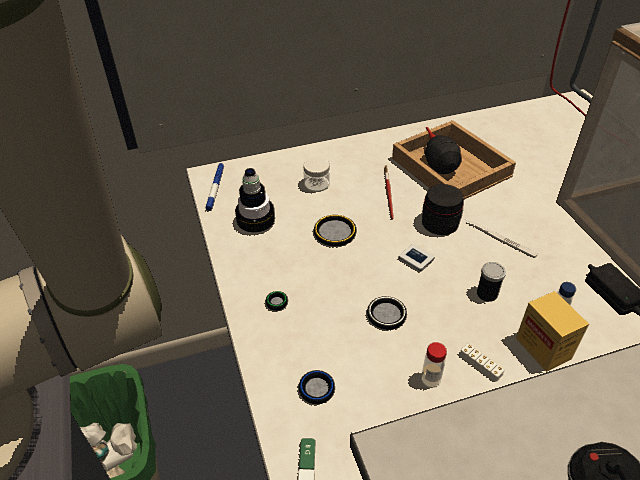

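Both views show the stack at top (246,273)/side (254,200). Base positions in the top view are green (341,287), blue (421,286), white (381,217) and yellow (287,218). The vial is at (444,212) and the jar at (220,208).

```bash
cat > h.py <<'E'
import numpy as np, cv2
from rig import env
def cam(n):
    p=env.camera_params(n); return p["K"],cv2.Rodrigues(p["rvec"])[0],np.array(p["tvec"])
def toplane(c,uv,z):
    K,R,t=c; d=R.T@np.linalg.inv(K)@np.array([uv[0],uv[1],1.]); o=-R.T@t
    return o+d*(z-o[2])/d[2]
def mask(im,col):
    h=cv2.cvtColor(im,cv2.COLOR_RGB2HSV).astype(int); H,S,V=h[...,0],h[...,1],h[...,2]
    return {"green":(H>40)&(H<85)&(S>80)&(V>25),"blue":(H>100)&(H<130)&(S>90)&(V>30),
     "yellow":(H>18)&(H<35)&(S>110)&(V>50),"red":((H<8)|(H>172))&(S>130)&(V>60),"white":(S<40)&(V>140)}[col].astype(np.uint8)
def ell(im,col,c,r):
    m=np.zeros(im.shape[:2],np.uint8); x,y=c; m[y-r:y+r,x-r:x+r]=mask(im,col)[y-r:y+r,x-r:x+r]
    pts=cv2.findNonZero(m)
    e=cv2.minEnclosingCircle(pts); f=cv2.fitEllipse(cv2.convexHull(pts))
    return f,len(pts)
E
python3 - <<'E'
from h import *
T={n:(cv2.cvtColor(cv2.imread(f"pics/{n}0.png"),cv2.COLOR_BGR2RGB),cam(n)) for n in("top","side")}
L={"green":((341,287),(277,300),14,16),"blue":((421,286),(317,387),18,24),"yellow":((287,218),(335,230),24,27),"red":((446,208),(436,352),12,14)}
for k,(a,b,r1,r2) in L.items():
    for n,c,r in(("top",a,r1),("side",b,r2)):
        im,cm=T[n]; f,N=ell(im,k,c,r); print(k,n,N,np.round(f[0],1),np.round(f[1],1),toplane(cm,f[0],.068 if k=="red" else .01).round(4))
sx=[im[200:235,363:400] if n=="top" else im[290:335,360:412] for n,(im,_) in T.items()]
big=[]
for n,(x0,y0,x1,y1) in(("top",(206,188,306,308)),("top",(361,197,401,237)),("side",(221,158,291,238)),("side",(361,288,411,338))):
    c=T[n][0][y0:y1,x0:x1,::-1]; big.append(cv2.resize(c,(400,300 if 0 else int(400*c.shape[0]/c.shape[1])),interpolation=cv2.INTER_CUBIC)[:480])
    print(n,c.shape)
H=480
pad=[cv2.copyMakeBorder(b,0,H-b.shape[0],0,0,cv2.BORDER_CONSTANT) for b in big]
cv2.imwrite("pics/c1.png",cv2.resize(np.vstack([np.hstack(pad[:2]),np.hstack(pad[2:])]),(500,600)))
E
```

```text
green top 83 [340.6 286.8] [14.7 14.9] [0.4558 0.0844 0.01  ]
green side 83 [276.1 298.4] [15.1 19.5] [0.4558 0.0868 0.01  ]
blue top 118 [421.  286.2] [21.1 21.5] [ 0.4667 -0.0732  0.01  ]
blue side 179 [316.4 384.9] [28.7 32.9] [ 0.467  -0.0716  0.01  ]
yellow top 258 [286.4 217.9] [33.2 33.9] [0.588  0.2009 0.01  ]
yellow side 156 [334.6 228.1] [27.5 40. ] [0.5886 0.2031 0.01  ]
red top 106 [446.1 207.5] [11.2 11.3] [ 0.6136 -0.1076  0.068 ]
red side 261 [436.1 352. ] [19.6 20.3] [ 0.6115 -0.1094  0.068 ]
top (120, 100, 3)
top (40, 40, 3)
side (80, 70, 3)
side (50, 50, 3)
```

View pics/c1.png

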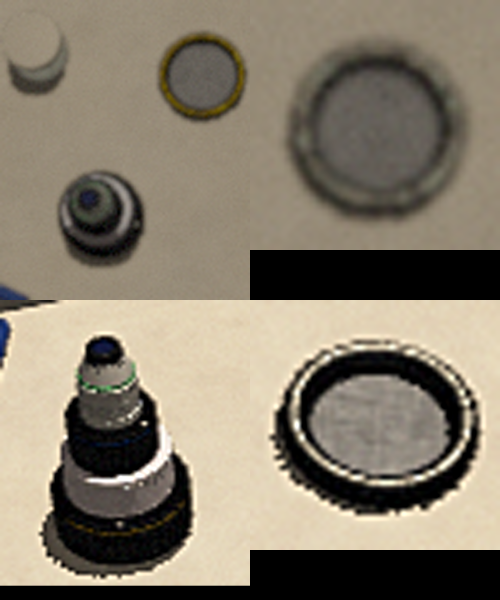

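The crop shows the white base rim centred at top (381.3,217.8) and side (387.8,310.6). The nose top is at top (242,266.8) and side (250.4,170.9).

```bash
cat >> h.py <<'E'
def go(xy,z=None):
    s=env.observe(); p=s["position"]; R=s["tool_rot"]; d=np.r_[np.array(xy)-p[:2],0 if z is None else z-p[2]]
    print("tcp",p.round(4),"yaw_x",np.degrees(np.arctan2(R[1,0],R[0,0])).round(1),"shift",(R.T@d).round(4))
E
python3 - <<'E'
from h import *
t,s=cam("top"),cam("side")
for n,a,b,z in(("white",(381.3,217.8),(387.8,310.6),.01),("nose",(242,266.8),(250.4,170.9),.111),("jar",(219.5,203.5),(317,163),.046)):
    print(n,toplane(t,a,z).round(4),toplane(s,b,z).round(4))
im=cv2.cvtColor(cv2.imread("pics/side0.png"),cv2.COLOR_BGR2RGB)
for k,z in(("green",.085),("blue",.07),("yellow",.025)):
    m=mask(im,k)[158:238,230:280]; p=cv2.findNonZero(m); 
    if p is not None: print(k,len(p),p.reshape(-1,2).min(0)+[230,158],p.reshape(-1,2).max(0)+[230,158])
go((.455,.265)); print(env.camera_params("wrist"))
E
```

```text
white [0.5999 0.0104 0.01  ] [0.6031 0.0122 0.01  ]
nose [0.4686 0.2668 0.111 ] [0.47   0.2702 0.111 ]
jar [0.6003 0.331  0.046 ] [0.6027 0.3389 0.046 ]
green 21 [243 176] [258 183]
blue 30 [247 169] [262 198]
yellow 19 [242 215] [271 223]
tcp [ 0.2296 -0.4995  0.2478] yaw_x 24.7 shift [ 0.5241 -0.6005  0.0009]
{'K': array([[371.64829954,   0.        , 319.5557602 ],
       [  0.        , 371.64829954, 238.84775521],
       [  0.        ,   0.        ,   1.        ]]), 'rvec': array([-2.41763262,  1.54997142,  0.24363871]), 'tvec': array([-0.54868761, -0.0410337 ,  0.37903679])}
```

```bash
python3 -m handwheel '[[[0.027,-0.0299,0,0],[0.027,-0.0299,0,0],[0.027,-0.0299,0,0],[0.027,-0.0299,0,0],[0.027,-0.0299,0,0]]]' 100 40
python3 -m handwheel '[[[0.027,-0.0299,0,0],[0.027,-0.0299,0,0],[0.027,-0.0299,0,0],[0.027,-0.0299,0,0],[0.027,-0.0299,0,0]]]'
python3 -m handwheel '[[[0.027,-0.0299,0,0],[0.027,-0.0299,0,0],[0.027,-0.0299,0,0],[0.027,-0.0299,0,0],[0.027,-0.0299,0,0]]]'
python3 -m handwheel '[[[0.027,-0.0299,0,0],[0.027,-0.0299,0,0],[0.027,-0.0299,0,0],[0.02,-0.022,0,0],[0,0,0,0]]]' 60
python3 - <<'E'
from h import *
go((.470,.269))
p=env.camera_params("wrist"); im,d=env.get_image("wrist"); cv2.imwrite("pics/w1.png",im[:,:,::-1])
R=cv2.Rodrigues(p["rvec"])[0]; o=env.observe(); print("cam in tool",(o["tool_rot"].T@(-R.T@p["tvec"]-o["position"])).round(4),"\n",(R@o["tool_rot"]).round(3), o["grip_width"])
E
```

```text
time_s: 0.52
position: [0.2899, -0.3056, 0.248]
tool_rot: [[0.909, 0.417, -0.0], [0.417, -0.909, 0.001], [0.0, -0.001, -1.0]]
ft_force: [0.4, -0.7, -0.8]
grip_width: 0.0856
time_s: 0.93
position: [0.35, -0.1134, 0.2483]
tool_rot: [[0.909, 0.417, 0.0], [0.417, -0.909, -0.0], [0.0, 0.0, -1.0]]
ft_force: [1.7, -0.7, -0.5]
grip_width: 0.0854
time_s: 1.35
position: [0.4103, 0.0791, 0.2483]
tool_rot: [[0.909, 0.418, -0.0], [0.418, -0.909, -0.0], [-0.0, 0.0, -1.0]]
ft_force: [0.9, -0.9, 0.2]
grip_width: 0.0855
time_s: 1.77
position: [0.4561, 0.2247, 0.2476]
tool_rot: [[0.907, 0.421, -0.0], [0.421, -0.907, 0.001], [-0.0, -0.001, -1.0]]
ft_force: [-0.4, 0.6, 0.4]
grip_width: 0.0515
tcp [0.4561 0.2247 0.2476] yaw_x 24.9 shift [ 0.0313 -0.0343  0.    ]
cam in tool [ 0.0774 -0.0023 -0.125 ] 
 [[ 0.     1.     0.001]
 [-0.953  0.001 -0.304]
 [-0.304 -0.001  0.953]] 0.051227996735363046
```

View pics/w1.png

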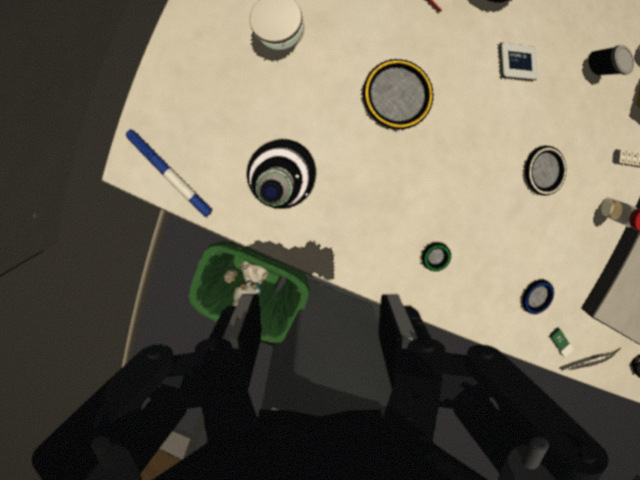

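The wrist view shows the nose at (270,190) and the bases: yellow (398,94), green (436,257), blue (538,297), white (547,170).

```bash
cat >> h.py <<'E'
def wplane(cm,uv,z):
    K,R,t=cm; v=(np.array(uv)-K[:2,2])/K[0,0]; r=np.hypot(*v); ray=np.r_[v/r*np.sin(r),np.cos(r)] if r>0 else np.array([0,0,1.])
    d=R.T@ray; o=-R.T@t; return o+d*(z-o[2])/d[2]
def wring(im,cm,col,c,r,z,thr=None):
    f,N=ell(im,col,c,r); print(col,N,np.round(f[0],1),np.round(f[1],1),wplane(cm,f[0],z).round(4))
E
python3 - <<'E'
from h import *
im=cv2.cvtColor(cv2.imread("pics/w1.png"),cv2.COLOR_BGR2RGB); cm=cam("wrist")
for k,c,r,z in(("green",(436,257),18,.01),("blue",(538,297),20,.01),("yellow",(398,94),40,.01),("white",(547,170),22,.01)): 
    try: wring(im,cm,k,c,r,z)
    except Exception as e: print(k,e)
print(wplane(cm,(270,190),.111), wplane(cm,(276,19),.046))
E
python3 -m handwheel '[[[0.0105,-0.0115,0,0],[0.0105,-0.0115,0,0],[0.0105,-0.0115,0,0],[0,0,0,0]]]'
python3 - <<'E'
from h import *
go((.470,.269),.2)
cm=cam("wrist"); im,d=env.get_image("wrist"); cv2.imwrite("pics/w2.png",im[:,:,::-1])
E
```

```text
green 258 [436.7 257. ] [24.7 28. ] [0.4531 0.0833 0.01  ]
blue 192 [538.7 297.3] [23.4 34.2] [ 0.4641 -0.0732  0.01  ]
yellow 870 [398.2  93.4] [66.5 69.9] [0.5847 0.1996 0.01  ]
white OpenCV(4.12.0) /io/opencv/modules/imgproc/src/shapedescr.cpp:201: error: (-215:Assertion failed) count >= 0 && (depth == CV_32F || depth == CV_32S) in function 'minEnclosingCircle'

[0.46657811 0.26778374 0.111     ] [0.59464082 0.32957582 0.046     ]
time_s: 2.15
position: [0.47, 0.2658, 0.248]
tool_rot: [[0.908, 0.418, -0.0], [0.418, -0.908, 0.0], [-0.0, -0.0, -1.0]]
ft_force: [-1.2, 0.2, -0.4]
grip_width: 0.0513
tcp [0.47   0.2658 0.248 ] yaw_x 24.7 shift [ 0.0014 -0.0029  0.048 ]
```

View pics/w2.png

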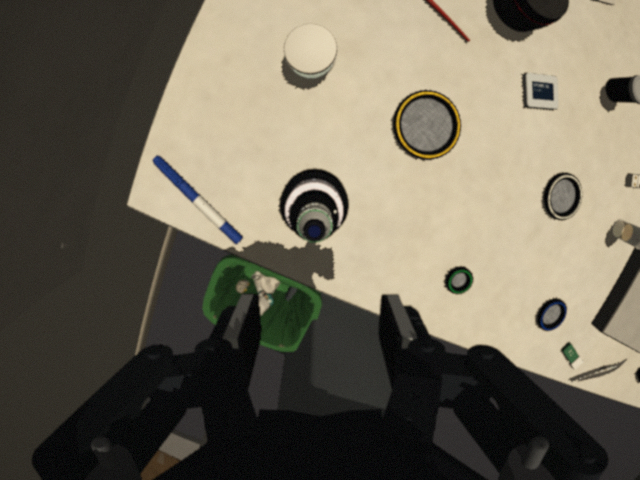

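The nose top is at (313,231), just ahead of the fingers' midline (x about 320).

```bash
python3 - <<'E'
from h import *
im=cv2.cvtColor(cv2.imread("pics/w2.png"),cv2.COLOR_BGR2RGB); cm=cam("wrist")
n=wplane(cm,(313.5,231),.111); print(n)
for k,c,r,z in(("green",(459,280),18,.01),("blue",(552,314),20,.01),("yellow",(427,125),40,.01)): wring(im,cm,k,c,r,z)
print("white",wplane(cm,(562.5,196),.01),"jar",wplane(cm,(311,51),.046))
go((.468,.268),.093); go(n[:2],.093)
E
```

```text
[0.46586521 0.26877229 0.111     ]
green 216 [459.6 280.8] [22.1 26.5] [0.4535 0.0848 0.01  ]
blue 157 [552.5 315.1] [20.7 32.3] [ 0.4648 -0.0716  0.01  ]
yellow 846 [427.5 124.3] [64.7 68.1] [0.5852 0.2014 0.01  ]
white [0.59752738 0.01489884 0.01      ] jar [0.5941295  0.33091646 0.046     ]
tcp [0.4696 0.2648 0.248 ] yaw_x 24.7 shift [-0.     -0.0036  0.155 ]
tcp [0.4696 0.2648 0.248 ] yaw_x 24.7 shift [-0.0016 -0.0052  0.155 ]
```

```bash
python3 -m handwheel '[[[-0.001,-0.0042,0.03,0],[0,0,0.035,0],[0,0,0.035,0],[0,0,0.025,0],[0,0,0.012,0]]]' 60
python3 -m handwheel '[[[0,0,0.008,0],[0,0,0.007,0],[0,0,0.003,0],[0,0,0,0]]]' 60
python3 - <<'E'
from h import *
go((.468,.268),.093)
im,d=env.get_image("wrist"); cv2.imwrite("pics/w3.png",im[:,:,::-1])
E
```

```text
time_s: 2.62
position: [0.4654, 0.2666, 0.1083]
tool_rot: [[0.909, 0.417, -0.005], [0.417, -0.909, -0.002], [-0.006, -0.0, -1.0]]
ft_force: [0.5, 0.2, -0.4]
grip_width: 0.0513
time_s: 2.95
position: [0.4671, 0.2681, 0.0935]
tool_rot: [[0.909, 0.417, 0.0], [0.417, -0.909, -0.0], [0.0, 0.0, -1.0]]
ft_force: [0.1, -0.3, 0.5]
grip_width: 0.0514
tcp [0.4671 0.2681 0.0935] yaw_x 24.7 shift [0.0007 0.0005 0.0005]
```

View pics/w3.png

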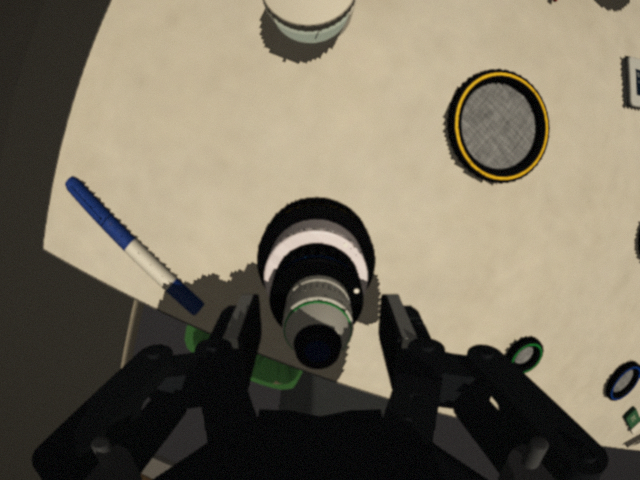

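The objective is centred between the fingers (nose at 317,345, finger midline about 320), so I'm closing.

```bash
python3 -m handwheel '[[[0,0,0,0],[0,0,0,0],[0,0,0,0],[0,0,0,0]]]' 15 30
python3 -m handwheel '[[[0,0,-0.003,0],[0,0,-0.003,0],[0,0,-0.006,0],[0,0,-0.008,0],[0,0,0,0]]]'
python3 - <<'E'
from h import *
go((.468,.268),.14)
im,d=env.get_image("wrist"); cv2.imwrite("pics/w4.png",im[:,:,::-1])
im,d=env.get_image("side"); cv2.imwrite("pics/s4.png",im[120:260,170:340,::-1])
a=cv2.imread("pics/w4.png")[150:450,150:500]; b=cv2.resize(cv2.imread("pics/s4.png"),(364,300)); cv2.imwrite("pics/j4.png",np.hstack([a,b]))
E
```

```text
time_s: 3.33
position: [0.4673, 0.2687, 0.0941]
tool_rot: [[0.909, 0.418, 0.001], [0.418, -0.909, 0.001], [0.002, 0.0, -1.0]]
ft_force: [-1.7, 0.6, 5.5]
grip_width: 0.0269
time_s: 3.75
position: [0.4677, 0.2687, 0.115]
tool_rot: [[0.909, 0.418, 0.003], [0.418, -0.909, 0.001], [0.003, 0.0, -1.0]]
ft_force: [-0.1, 0.2, 0.7]
grip_width: 0.0267
tcp [0.4677 0.2687 0.115 ] yaw_x 24.7 shift [ 0.      0.0008 -0.025 ]
```

View pics/j4.png

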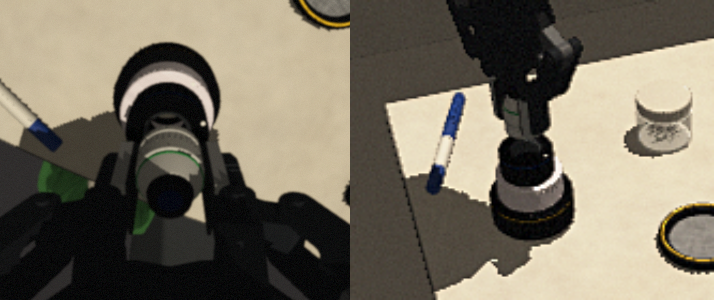

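The objective hangs upright in the jaws and the rest of the stack is undisturbed. Next I carry it to the green base.

```bash
python3 -m handwheel '[[[0,0,-0.015,0],[-0.0148,0.0269,-0.005,0],[-0.0148,0.0269,0,0],[-0.0148,0.0269,0,0],[-0.0148,0.0269,0,0]]]'
python3 -m handwheel '[[[-0.0148,0.0269,0,0],[-0.0148,0.0269,0,0],[0,0,0.02,0],[0,0,0.02,0],[0,0,0,0]]]'
python3 -m handwheel '[[[0,0,0.02,0],[0,0,0.005,0],[0,0,0,0]]]'
python3 - <<'E'
from h import *
print(wplane((lambda c:c)(cam("wrist")),(320,346),env.observe()["position"][2]+.017))
cm=cam("wrist"); go((.4543,.085),.031); im,d=env.get_image("wrist"); cv2.imwrite("pics/w5.png",im[:,:,::-1])
wring(im,cm,"green",(320,300),90,.01)
E
```

```text
time_s: 4.27
position: [0.4577, 0.1449, 0.1332]
tool_rot: [[0.908, 0.418, -0.0], [0.418, -0.908, -0.0], [-0.0, -0.0, -1.0]]
ft_force: [0.2, -0.3, -0.9]
grip_width: 0.027
time_s: 4.68
position: [0.4522, 0.0842, 0.0908]
tool_rot: [[0.909, 0.416, -0.006], [0.416, -0.909, 0.0], [-0.005, -0.003, -1.0]]
ft_force: [-1.5, -0.0, -2.4]
grip_width: 0.0268
time_s: 4.93
position: [0.4533, 0.085, 0.0679]
tool_rot: [[0.908, 0.418, -0.002], [0.418, -0.908, 0.0], [-0.002, -0.001, -1.0]]
ft_force: [-0.4, -0.3, -0.7]
grip_width: 0.0268
[0.45545606 0.08659848 0.08488925]
tcp [0.4533 0.085  0.0679] yaw_x 24.7 shift [0.001  0.0005 0.0369]
green 681 [320.6 306.1] [ 73.2 128.4] [0.4335 0.0762 0.01  ]
```

View pics/w5.png

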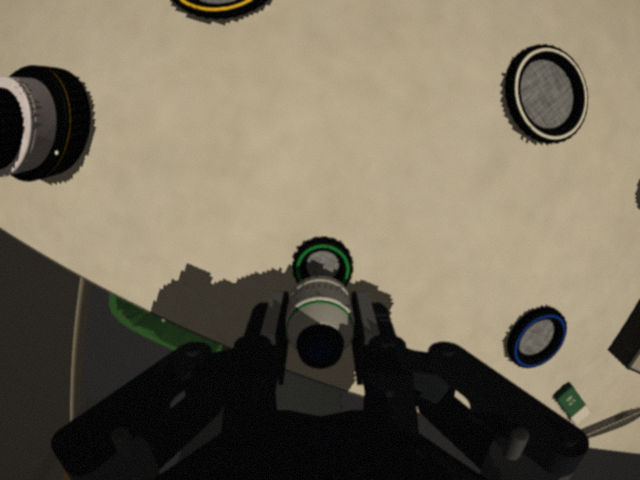

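The green base's visible far edge is at about (323,238) and its sides at x 293–353. The nose is at (320,345).

```bash
python3 - <<'E'
from h import *
cm=cam("wrist"); o=env.observe(); R=o["tool_rot"]; im=cv2.cvtColor(cv2.imread("pics/w5.png"),cv2.COLOR_BGR2RGB)
m=mask(im,"green"); m[:,:280]=0;m[:,370:]=0;m[285:]=0;m[:225]=0
pts=np.array([wplane(cm,p,.01)[:2] for p in cv2.findNonZero(m).reshape(-1,2)])
A=np.c_[2*pts,np.ones(len(pts))]; s=np.linalg.lstsq(A,(pts**2).sum(1),rcond=None)[0]; c=s[:2]; print("ring",c,np.sqrt(s[2]+c@c),len(pts))
n=wplane(cm,(320,345),o["position"][2]+.017)[:2]; print("nose",n,"shift",(R.T@np.r_[c-n,0]).round(4))
go((.4543,.085),.032)
E
```

```text
ring [0.45433811 0.08437048] 0.013414021516344464 498
nose [0.45627568 0.08676398] shift [-0.0028  0.0014  0.    ]
tcp [0.4537 0.085  0.0686] yaw_x 24.7 shift [0.0005 0.0002 0.0366]
```

```bash
python3 -m handwheel '[[[-0.001,0.0006,0.012,0],[0,0,0.009,0],[0,0,0.002,0],[0,0,0,0]]]'
python3 - <<'E'
from h import *
go((.454,.085),.031)
T,_=env.get_image("top"); S,_=env.get_image("side"); W,_=env.get_image("wrist")
a=cv2.resize(T[260:320,310:370,::-1],(400,400),interpolation=cv2.INTER_CUBIC); b=cv2.resize(S[260:320,250:310,::-1],(400,400),interpolation=cv2.INTER_CUBIC)
cv2.imwrite("pics/j6.png",np.hstack([a,b])); cv2.imwrite("pics/w6.png",W[:,:,::-1])
E
```

```text
time_s: 5.32
position: [0.4533, 0.0839, 0.0458]
tool_rot: [[0.908, 0.418, 0.0], [0.418, -0.908, -0.0], [0.0, 0.0, -1.0]]
ft_force: [0.2, 0.4, -0.3]
grip_width: 0.0264
tcp [0.4533 0.0839 0.0458] yaw_x 24.7 shift [ 0.0011 -0.0007  0.0148]
```

View pics/j6.png

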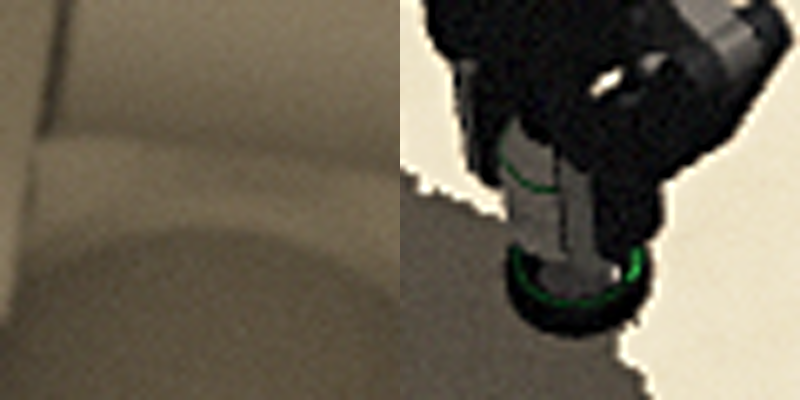

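The side crop shows the barrel's left edge at x≈507 and the base ring spanning 512–643, so the part sits slightly to image-left. I'll quantify that.

```bash
python3 - <<'E'
from h import *
K,R,t=cam("side")
pr=lambda X:cv2.projectPoints(np.array(X,float).reshape(-1,3),cv2.Rodrigues(R)[0],t,K,None)[0].reshape(-1,2)
th=np.linspace(0,6.283,200)
def circ(c,r,z): return pr(np.c_[c[0]+r*np.cos(th),c[1]+r*np.sin(th),0*th+z])
b=np.array((.4558,.0868)); print("base u-range",circ(b,.017,.01)[:,0].min(),circ(b,.017,.01)[:,0].max())
g=b
for z in(.026,.040): print(z,"left u, v if centred",circ(g,.014,z)[:,0].min(),circ(g,.014,z)[:,1].mean())
J=(pr([*g+[.001,0],.026])-pr([*g,.026]),pr([*g+[0,.001],.026])-pr([*g,.026])); print("px per mm x,y",J)
r=env.observe()["tool_rot"]; print("px/mm toolx",J[0]*r[0,0]+J[1]*r[1,0],"tooly",J[0]*r[0,1]+J[1]*r[1,1])
im=cv2.cvtColor(cv2.imread("pics/w6.png"),cv2.COLOR_BGR2RGB); cm=cam("wrist"); o=env.observe()
m=mask(im,"green"); m[:,:270]=0;m[:,375:]=0;m[310:]=0;m[:225]=0
P=cv2.findNonZero(m).reshape(-1,2); print(P.min(0),P.max(0))
cv2.imwrite("pics/w6c.png",cv2.resize(cv2.imread("pics/w6.png")[220:400,220:420],(666,600)))
E
```

```text
base u-range 264.6375543159421 287.5496584899327
0.026 left u, v if centred 265.84032224306526 291.2819006594905
0.04 left u, v if centred 265.1044016150474 284.92025708245023
px per mm x,y (array([[ 0.65875354, -0.16718868]]), array([[-0.17801281, -0.48997578]]))
px/mm toolx [[ 0.52412147 -0.35661561]] tooly [[0.43696741 0.37530467]]
[291 258] [349 309]
```

View pics/w6c.png

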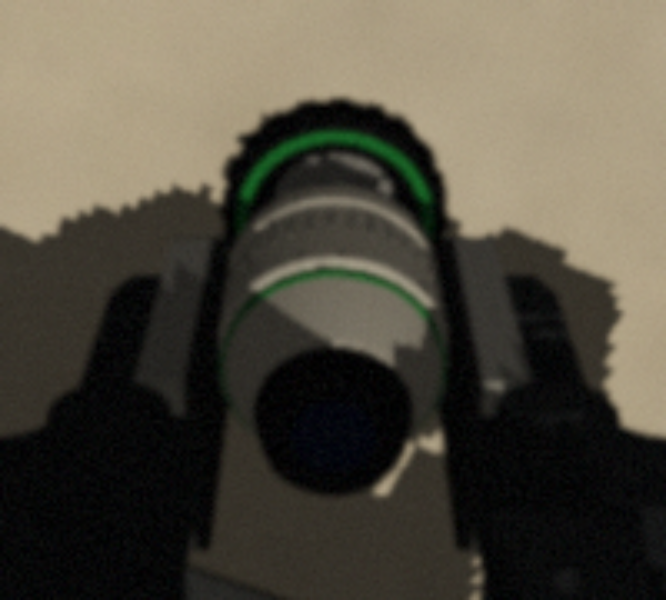

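It is aligned in both views to about 0.5 mm, so I lower it.

```bash
python3 -m handwheel '[[[0,0.0005,0.005,0],[0,0,0.004,0],[0,0,0.003,0],[0,0,0.001,0],[0,0,0,0]]]'
python3 -m handwheel '[[[0,0,0.001,0],[0,0,0.0005,0],[0,0,0,0]]]'
```

```text
time_s: 5.88
position: [0.4531, 0.0833, 0.0319]
tool_rot: [[0.909, 0.418, -0.001], [0.418, -0.909, 0.0], [-0.001, -0.0, -1.0]]
ft_force: [-0.2, -1.1, -1.0]
grip_width: 0.0267
time_s: 6.13
position: [0.4534, 0.0833, 0.0312]
tool_rot: [[0.909, 0.418, 0.0], [0.418, -0.909, -0.0], [0.0, 0.0, -1.0]]
ft_force: [-0.9, 0.3, 3.2]
grip_width: 0.0265
```

```bash
python3 -m handwheel '[[[0,0,0,0],[0,0,0,0],[0,0,0,0]]]' 60
python3 -m handwheel '[[[0,0,-0.02,0],[0,0,-0.035,0],[0,0,-0.035,0],[0,0,-0.02,0]]]'
python3 - <<'E'
from h import *
S,_=env.get_image("side"); W,_=env.get_image("wrist"); go((.468,.268),.13)
b=cv2.resize(S[240:320,230:310,::-1],(400,400),interpolation=cv2.INTER_CUBIC)
cv2.imwrite("pics/j7.png",np.hstack([b,cv2.resize(W[200:400,220:420,::-1],(400,400))])); cv2.imwrite("pics/w7.png",W[:,:,::-1])
E
```

```text
time_s: 6.38
position: [0.4534, 0.0833, 0.0308]
tool_rot: [[0.909, 0.418, 0.0], [0.418, -0.909, 0.0], [0.0, 0.0, -1.0]]
ft_force: [-1.1, 0.3, -0.4]
grip_width: 0.0513
time_s: 6.72
position: [0.454, 0.0833, 0.1439]
tool_rot: [[0.909, 0.418, 0.004], [0.418, -0.909, -0.0], [0.003, 0.002, -1.0]]
ft_force: [0.1, -0.6, 0.8]
grip_width: 0.0514
tcp [0.4547 0.0833 0.1439] yaw_x 24.7 shift [ 0.0891 -0.1623  0.0139]
```

View pics/j7.png

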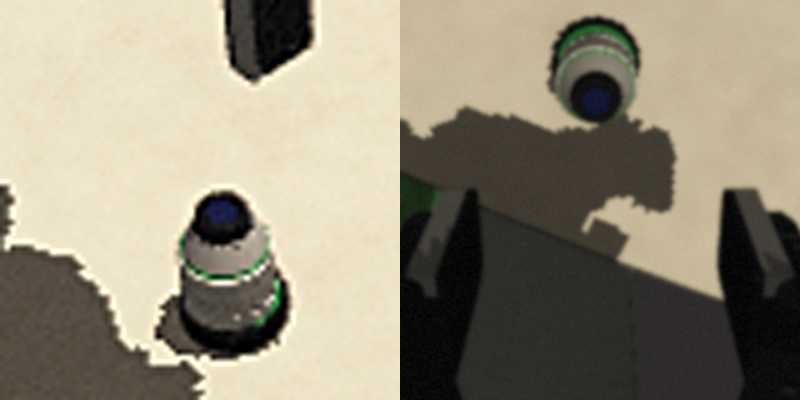

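The objective stands upright in its base. In both views the barrel is centred on the cup. Next is the small tube.

```bash
python3 -m handwheel '[[[0.0149,-0.0272,0,0],[0.0149,-0.0272,0,0],[0.0149,-0.0272,0,0],[0.0149,-0.0272,0,0],[0.0149,-0.0272,0,0]]]' 85
python3 -m handwheel '[[[0.0149,-0.0272,0,0],[0,0,0,0],[0,0,0,0]]]'
python3 - <<'E'
from h import *
cm=cam("wrist"); go((.4676,.2687),.070); W,_=env.get_image("wrist"); cv2.imwrite("pics/w8.png",W[:,:,::-1])
S,_=env.get_image("side"); cv2.imwrite("pics/s8.png",S[:,:,::-1])
m=mask(W,"blue"); m[:,:220]=0; m[:200]=0; m[:,420:]=0
n,l,st,c=cv2.connectedComponentsWithStats(m); print(st[1:][st[1:,4]>15],c[1:][st[1:,4]>15])
cv2.imwrite("pics/w8c.png",W[150:450,150:500,::-1])
E
```

```text
time_s: 7.23
position: [0.4637, 0.2394, 0.1397]
tool_rot: [[0.909, 0.417, -0.002], [0.417, -0.909, -0.0], [-0.002, -0.0, -1.0]]
ft_force: [1.0, 0.4, -0.1]
grip_width: 0.0728
time_s: 7.48
position: [0.4658, 0.2699, 0.1395]
tool_rot: [[0.908, 0.42, -0.002], [0.42, -0.908, -0.001], [-0.002, -0.0, -1.0]]
ft_force: [0.2, -1.4, -0.1]
grip_width: 0.0726
tcp [0.4658 0.2699 0.1395] yaw_x 24.8 shift [0.0013 0.0019 0.0695]
[] []
```

View pics/w8.png

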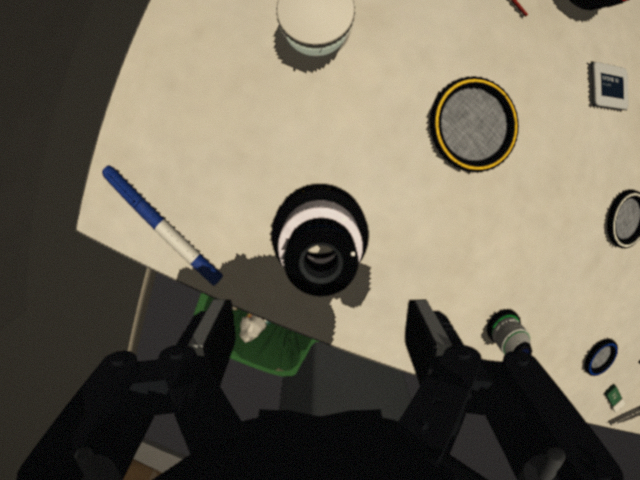

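The small tube's rim is centred near (321,260). The yellow ring is at (473,124).

```bash
python3 - <<'E'
from h import *
cm=cam("wrist"); c=wplane(cm,(321,260.5),.073); print(c)
im=cv2.cvtColor(cv2.imread("pics/w8.png"),cv2.COLOR_BGR2RGB)
wring(im,cm,"yellow",(474,124),55,.01); wring(im,cm,"blue",(601,356),22,.01)
go(c[:2],.070); go((.4676,.2687),.07)
E
```

```text
[0.46788908 0.26911398 0.073     ]
yellow 1238 [475.8 123.9] [83.1 92.9] [0.5857 0.2011 0.01  ]
blue 152 [602.2 358.4] [18.8 38.6] [ 0.4646 -0.0719  0.01  ]
tcp [0.466  0.2684 0.14  ] yaw_x 24.7 shift [0.0021 0.0001 0.07  ]
tcp [0.466  0.2684 0.14  ] yaw_x 24.7 shift [0.0017 0.0003 0.07  ]
```

```bash
python3 -m handwheel '[[[0.002,0,0.025,0],[0,0,0.025,0],[0,0,0.014,0],[0,0,0.006,0],[0,0,0,0]]]'
python3 -m handwheel '[[[0,0,0,0],[0,0,0,0],[0,0,0,0],[0,0,0,0],[0,0,0,0]]]' 35 30
python3 -m handwheel '[[[0,0,0,0],[0,0,-0.003,0],[0,0,-0.006,0],[0,0,-0.01,0],[0,0,-0.01,0]]]'
```

```text
time_s: 8.0
position: [0.4678, 0.2686, 0.0697]
tool_rot: [[0.909, 0.416, -0.003], [0.416, -0.909, -0.001], [-0.003, -0.0, -1.0]]
ft_force: [-0.5, 0.2, -0.1]
grip_width: 0.0725
time_s: 8.42
position: [0.4688, 0.2698, 0.0721]
tool_rot: [[0.909, 0.418, 0.002], [0.418, -0.909, 0.0], [0.002, 0.001, -1.0]]
ft_force: [-1.2, -0.8, 7.1]
grip_width: 0.0403
time_s: 8.83
position: [0.4682, 0.2699, 0.1008]
tool_rot: [[0.909, 0.418, -0.0], [0.418, -0.909, 0.0], [-0.0, -0.0, -1.0]]
ft_force: [0.3, 0.1, -0.8]
grip_width: 0.0405
```

```bash
python3 -m handwheel '[[[0,0,-0.015,0],[-0.0146,0.0309,-0.01,0],[-0.0146,0.0309,0,0],[-0.0146,0.0309,0,0],[-0.0146,0.0309,0,0]]]'
python3 -m handwheel '[[[-0.0146,0.0309,0,0],[-0.0146,0.0309,0,0],[-0.0146,0.0309,0,0],[-0.0146,0.0309,0,0],[-0.0146,0.0309,0,0]]]'
python3 -m handwheel '[[[-0.0146,0.0309,0,0],[0,0,0.02,0],[0,0,0.02,0],[0,0,0,0]]]'
python3 - <<'E'
from h import *
cm=cam("wrist"); go((.465,-.072),.0315); W,_=env.get_image("wrist"); cv2.imwrite("pics/w9.png",W[:,:,::-1])
S,_=env.get_image("side"); cv2.imwrite("pics/s9.png",S[:,:,::-1])
m=mask(W,"blue"); n,l,st,c=cv2.connectedComponentsWithStats(m); print(st[1:][st[1:,4]>30])
a=W[150:450,150:500,::-1]; b=cv2.resize(S[160:240,215:295,::-1],(300,300),interpolation=cv2.INTER_CUBIC); cv2.imwrite("pics/j9.png",np.hstack([a,b]))
E
```

```text
time_s: 9.25
position: [0.4667, 0.1319, 0.1261]
tool_rot: [[0.908, 0.418, 0.002], [0.418, -0.908, 0.0], [0.002, 0.001, -1.0]]
ft_force: [1.5, -0.6, -0.3]
grip_width: 0.0407
time_s: 9.67
position: [0.4649, -0.0394, 0.1259]
tool_rot: [[0.909, 0.418, 0.001], [0.418, -0.909, -0.0], [0.001, 0.001, -1.0]]
ft_force: [1.4, 0.7, -0.8]
grip_width: 0.0404
time_s: 10.0
position: [0.4634, -0.0721, 0.0832]
tool_rot: [[0.909, 0.416, -0.004], [0.416, -0.909, 0.002], [-0.003, -0.003, -1.0]]
ft_force: [-1.3, 0.0, -1.6]
grip_width: 0.0408
tcp [ 0.4634 -0.0721  0.0832] yaw_x 24.6 shift [0.0016 0.0007 0.0517]
[[ 42 176  13  17 159]
 [288 222  75  55 710]]
```

View pics/j9.png

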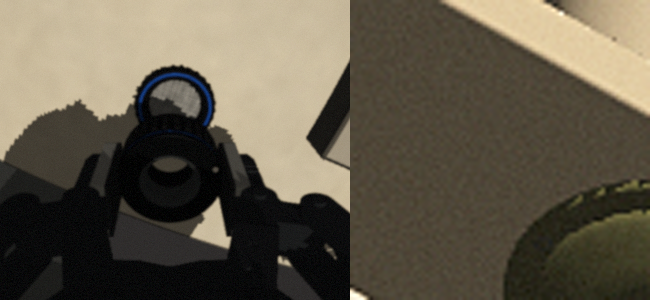

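The tube is held level with its centre near (319.5,333). The blue base ring spans x 288–362 from y 222.

```bash
cat >> h.py <<'E'
def ringfit(im,cm,col,x0,x1,y0,y1,z,r):
    from scipy.optimize import least_squares
    m=mask(im,col); q=np.zeros_like(m); q[y0:y1,x0:x1]=m[y0:y1,x0:x1]
    n,l,st,_=cv2.connectedComponentsWithStats(q); i=1+st[1:,4].argmax(); q=(l==i).astype(np.uint8)
    pts=np.array([wplane(cm,p,z)[:2] for p in cv2.findNonZero(q).reshape(-1,2)])
    f=least_squares(lambda c:np.hypot(*(pts-c).T)-r,pts.mean(0),loss="soft_l1",f_scale=.001); print("fit",f.x.round(4),"rms",np.sqrt(np.mean(f.fun**2)).round(5)); return f.x
E
python3 - <<'E'
from h import *
cm=cam("wrist"); o=env.observe(); R=o["tool_rot"]; im=cv2.cvtColor(cv2.imread("pics/w9.png"),cv2.COLOR_BGR2RGB)
for r in(.019,.020,.021): b=ringfit(im,cm,"blue",280,370,215,275,.01,r)
for dz in(.001,.003):
  n=wplane(cm,(319.5,333),o["position"][2]+dz)[:2]; print(n)
go(b,.0315)
E
```

```text
fit [ 0.4674 -0.0734] rms 0.00125
fit [ 0.4663 -0.0736] rms 0.00093
fit [ 0.4652 -0.0739] rms 0.00099
[ 0.46249264 -0.07208471]
[ 0.4636409  -0.07155864]
tcp [ 0.4647 -0.0719  0.0855] yaw_x 24.7 shift [-0.0004  0.002   0.054 ]
```

```bash
python3 -m handwheel '[[[0.0005,0.0015,0.02,0],[0,0,0.015,0],[0,0,0.008,0],[0,0,0.005,0],[0,0,0,0]]]'
python3 -m handwheel '[[[0,0,0.003,0],[0,0,0.002,0],[0,0,0.001,0],[0,0,0,0]]]'
python3 -c "
from h import *
go((.4655,-.073),.0315); print(env.observe()['ft_force'].round(1))"
```

```text
time_s: 10.52
position: [0.4658, -0.0729, 0.037]
tool_rot: [[0.908, 0.418, -0.0], [0.418, -0.908, 0.0], [-0.0, -0.0, -1.0]]
ft_force: [-0.3, 0.7, -0.5]
grip_width: 0.0409
time_s: 10.85
position: [0.4659, -0.0731, 0.0312]
tool_rot: [[0.909, 0.418, 0.001], [0.418, -0.909, -0.0], [0.001, 0.001, -1.0]]
ft_force: [0.1, 0.6, 1.0]
grip_width: 0.0406
tcp [ 0.4659 -0.0731  0.0312] yaw_x 24.7 shift [-0.0003 -0.0003 -0.0003]
[0.1 0.6 1. ]
```

```bash
python3 -m handwheel '[[[0,0,0.001,0],[0,0,0.0005,0],[0,0,0,0]]]'
python3 -m handwheel '[[[0,0,0,0],[0,0,0,0],[0,0,0,0]]]' 85
python3 -m handwheel '[[[0,0,-0.02,0],[0,0,-0.035,0],[0,0,-0.035,0],[0,0,-0.02,0],[0,0,0,0]]]'
python3 - <<'E'
from h import *
cm=cam("wrist"); W,D=env.get_image("wrist"); cv2.imwrite("pics/w10.png",W[:,:,::-1]); go((.4685,.2695),.14)
np.save("d10.npy",D)
K=cm[0]
ds=D[232:240,316:324]; print("axis depth",np.median(D[200:420,200:440]))
# height map check near base
vv,uu=np.mgrid[150:400:3,200:440:3]; P=[]
for u,v in zip(uu.ravel(),vv.ravel()):
    z=D[v,u]
    if z>0:
        x=(np.array([u,v])-K[:2,2])/K[0,0]; r=np.hypot(*x)+1e-9; ray=np.r_[x/r*np.sin(r),np.cos(r)]; P.append(cm[1].T@(ray*z/ray[2]-cm[2]))
P=np.array(P); n=np.hypot(*(P[:,:2]-[.466,-.073]).T)
for a,b in((0,.010),(.0125,.020),(.030,.036)): q=P[(n>a)&(n<b)]; print(a,b,len(q),np.percentile(q[:,2],[10,50,90]).round(4) if len(q) else "")
q=P[(P[:,2]>.025)&(n<.03)]; print("top pts",len(q),(q.max(0)+q.min(0))/2,q.max(0)-q.min(0))
E
```

```text
time_s: 11.1
position: [0.4659, -0.0731, 0.031]
tool_rot: [[0.909, 0.418, 0.002], [0.418, -0.909, -0.001], [0.001, 0.001, -1.0]]
ft_force: [-4.1, 2.2, 20.8]
grip_width: 0.0401
time_s: 11.35
position: [0.4657, -0.0731, 0.0294]
tool_rot: [[0.909, 0.418, 0.0], [0.418, -0.909, -0.0], [0.0, 0.0, -1.0]]
ft_force: [-0.2, 0.4, 0.4]
grip_width: 0.0723
time_s: 11.77
position: [0.4672, -0.0737, 0.1431]
tool_rot: [[0.909, 0.418, 0.007], [0.418, -0.909, -0.003], [0.005, 0.006, -1.0]]
ft_force: [-0.1, -0.0, 0.3]
grip_width: 0.0723
tcp [ 0.4664 -0.0734  0.1409] yaw_x 24.7 shift [ 1.451e-01 -3.107e-01  3.000e-04]
axis depth 0.29085156
0 0.01 34 [0.0016 0.0029 0.0314]
0.0125 0.02 232 [0.0136 0.0311 0.0322]
0.03 0.036 335 [-1.500e-03 -2.000e-04  2.001e-01]
top pts 296 [ 0.46739022 -0.06862956  0.1145596 ] [0.04826386 0.05083026 0.17906774]
```

The small tube's rim measures z ≈ 0.031–0.032 (home is 0.032). I'm going back to the stack.

```bash
cat >> h.py <<'E'
def cloud(D,cm,x0=0,x1=640,y0=0,y1=400,s=2):
    K,R,t=cm; vv,uu=np.mgrid[y0:y1:s,x0:x1:s]; z=D[vv,uu]; k=z>0; u,v,z=uu[k],vv[k],z[k]
    x=(u-K[0,2])/K[0,0]; y=(v-K[1,2])/K[0,0]; r=np.hypot(x,y)+1e-9; g=np.sin(r)/r/np.cos(r)
    return (np.c_[x*g*z,y*g*z,z]-t)@R
def disc(P,xy,rad,zlo,zhi):
    q=P[(np.hypot(*(P[:,:2]-xy).T)<rad)&(P[:,2]>zlo)&(P[:,2]<zhi)]; h=cv2.minEnclosingCircle(q[:,:2].astype(np.float32)*1000)
    print("disc n",len(q),"centre",np.round(h[0],1),"r",round(h[1],1),"z",np.percentile(q[:,2],[5,50,95]).round(4)); return np.array(h[0])/1000
E
python3 -m handwheel '[[[0.0145,-0.0311,0,0],[0.0145,-0.0311,0,0],[0.0145,-0.0311,0,0],[0.0145,-0.0311,0,0],[0.0145,-0.0311,0,0]]]' 90
python3 -m handwheel '[[[0.0145,-0.0311,0,0],[0.0145,-0.0311,0,0],[0.0145,-0.0311,0,0],[0.0145,-0.0311,0,0],[0.0145,-0.0311,0,0]]]'
python3 -m handwheel '[[[0,0,0,0],[0,0,0,0],[0,0,0,0]]]'
python3 - <<'E'
from h import *
cm=cam("wrist"); W,D=env.get_image("wrist"); cv2.imwrite("pics/w11.png",W[:,:,::-1]); go((.4682,.2692),.052)
P=cloud(D,cm,s=1); a=np.array([.468,.269])
disc(P,a,.035,.044,.060); disc(P,a,.045,.022,.036); disc(P,np.array([.585,.201]),.045,.006,.02); disc(P,np.array([.598,.012]),.04,.006,.02); disc(P,np.array([.454,.083]),.012,.04,.06)
wring(W,cm,"yellow",(474,124),55,.01)
E
```

```text
time_s: 12.23
position: [0.4658, 0.1, 0.1379]
tool_rot: [[0.909, 0.417, -0.003], [0.417, -0.909, 0.0], [-0.002, -0.001, -1.0]]
ft_force: [0.7, -0.3, -0.1]
grip_width: 0.077
time_s: 12.65
position: [0.4667, 0.2716, 0.1377]
tool_rot: [[0.909, 0.418, -0.003], [0.418, -0.909, -0.001], [-0.003, -0.0, -1.0]]
ft_force: [1.2, -0.0, 0.5]
grip_width: 0.0767
time_s: 12.9
position: [0.4671, 0.2695, 0.1381]
tool_rot: [[0.909, 0.418, -0.002], [0.418, -0.909, -0.001], [-0.002, -0.0, -1.0]]
ft_force: [-0.9, 0.1, -0.6]
grip_width: 0.0769
tcp [0.4673 0.2691 0.1384] yaw_x 24.6 shift [0.001  0.0003 0.0864]
disc n 3609 centre [466.5 270.9] r 26.5 z [0.0467 0.0501 0.0514]
disc n 2316 centre [467.  271.4] r 33.4 z [0.0263 0.0284 0.0339]
disc n 2559 centre [586.1 201.4] r 36.2 z [0.0067 0.0087 0.0102]
disc n 629 centre [598.4  13.1] r 29.4 z [0.0065 0.0087 0.0102]
disc n 211 centre [453.3  85. ] r 9.9 z [0.0403 0.044  0.0477]
yellow 1225 [475.2 124.7] [83.6 93.4] [0.5855 0.2032 0.01  ]
```

Depth gives the middle tube at (0.4665, 0.2709) and the white base at (0.5984, 0.0131). The objective's nose is at 0.048, which is home.

```bash
python3 -m handwheel '[[[0,-0.0015,0.03,0],[0,0,0.03,0],[0,0,0.018,0],[0,0,0.008,0],[0,0,0,0]]]'
python3 -m handwheel '[[[0,0,0,0],[0,0,0,0],[0,0,0,0],[0,0,0,0],[0,0,0,0]]]' 45 30
python3 -m handwheel '[[[0,0,0,0],[0,0,-0.003,0],[0,0,-0.006,0],[0,0,-0.01,0],[0,0,-0.01,0]]]'
```

```text
time_s: 13.37
position: [0.4665, 0.2702, 0.0518]
tool_rot: [[0.909, 0.416, -0.003], [0.416, -0.909, -0.001], [-0.003, -0.0, -1.0]]
ft_force: [-0.0, -0.5, -0.8]
grip_width: 0.0765
time_s: 13.78
position: [0.4677, 0.2714, 0.0549]
tool_rot: [[0.909, 0.418, 0.003], [0.418, -0.909, 0.0], [0.003, 0.001, -1.0]]
ft_force: [-0.8, -2.0, 5.3]
grip_width: 0.0502
time_s: 14.2
position: [0.4669, 0.2715, 0.0834]
tool_rot: [[0.909, 0.418, 0.0], [0.418, -0.909, 0.0], [0.0, -0.0, -1.0]]
ft_force: [0.1, -0.5, -1.3]
grip_width: 0.0497
```

```bash
python3 -m handwheel '[[[0,0,-0.02,0],[0.0014,0.0322,-0.01,0],[0.0014,0.0322,0,0],[0.0014,0.0322,0,0],[0.0014,0.0322,0,0]]]'
python3 -m handwheel '[[[0.0014,0.0322,0,0],[0.0014,0.0322,0,0],[0.0014,0.0322,0,0],[0.0014,0.0322,0,0],[0.0014,0.0322,0,0]]]'
python3 -m handwheel '[[[0,0,0.01,0],[0,0,0,0],[0,0,0,0]]]'
python3 - <<'E'
from h import *
cm=cam("wrist"); W,D=env.get_image("wrist"); cv2.imwrite("pics/w12.png",W[:,:,::-1]); o=env.observe(); go((.5992,.0135),.036); R=o["tool_rot"]
P=cloud(D,cm,y1=470,s=1); z=o["position"][2]; p=o["position"][:2]
disc(P,p,.032,z-.01,z+.004)
b=P[(P[:,2]>.005)&(P[:,2]<.013)&(np.hypot(*(P[:,:2]-[.5992,.0135]).T)<.04)][:,:2]
L=(b-p)@R[:2,:2]; far=L[:,0]>0; print(len(b),"tool-frame base pts x",L[:,0].min(),L[:,0].max(),"y",L[:,1].min(),L[:,1].max())
from scipy.optimize import least_squares
# outer edge: farthest point per angular bin
c=np.array([.5992,.0135]) 
for _ in range(4):
    d=b-c; a=np.arctan2(d[:,1],d[:,0]); bi=(a*12/np.pi).astype(int); E=np.array([b[bi==k][np.hypot(*d[bi==k].T).argmax()] for k in np.unique(bi) if (bi==k).sum()>8 and np.hypot(*d[bi==k].T).max()>.026])
    c=least_squares(lambda q:np.hypot(*(E-q).T)-.029,c,loss="soft_l1",f_scale=.001).x
print("base",c,len(E)); go(c)
E
```

```text
time_s: 14.62
position: [0.5265, 0.1556, 0.1138]
tool_rot: [[0.908, 0.418, 0.002], [0.418, -0.908, 0.0], [0.002, 0.001, -1.0]]
ft_force: [0.1, 0.7, -1.3]
grip_width: 0.0498
time_s: 15.03
position: [0.6, 0.0118, 0.1135]
tool_rot: [[0.909, 0.418, 0.001], [0.418, -0.909, -0.0], [0.001, 0.001, -1.0]]
ft_force: [0.6, 0.6, -0.2]
grip_width: 0.0495
time_s: 15.28
position: [0.5988, 0.0138, 0.1025]
tool_rot: [[0.909, 0.418, -0.001], [0.418, -0.909, 0.0], [-0.001, -0.001, -1.0]]
ft_force: [-0.1, 0.8, -1.2]
grip_width: 0.0502
tcp [0.5989 0.0143 0.1028] yaw_x 24.7 shift [-0.      0.0009  0.0668]
disc n 8393 centre [602.2  15.8] r 31.2 z [0.0943 0.0976 0.1018]
1833 tool-frame base pts x -0.029193789664804338 0.027979827176430536 y -0.025367632132848313 0.031959274006408904
base [0.59959813 0.01113758] 17
tcp [0.5989 0.0143 0.1028] yaw_x 24.7 shift [-0.0007  0.0032 -0.    ]
```

```bash
python3 -m handwheel '[[[-0.0005,0.0025,0.02,0],[0,0,0.02,0],[0,0,0.01,0],[0,0,0.005,0],[0,0,0,0]]]'
python3 - <<'E'
from h import *
cm=cam("wrist"); W,D=env.get_image("wrist"); cv2.imwrite("pics/w13.png",W[:,:,::-1]); cv2.imwrite("pics/w13c.png",W[150:450,150:500,::-1]); go((.5997,.0115),.036)
E
```

```text
time_s: 15.75
position: [0.5996, 0.0116, 0.047]
tool_rot: [[0.908, 0.418, -0.001], [0.418, -0.908, 0.0], [-0.001, -0.001, -1.0]]
ft_force: [-0.9, -0.1, -0.8]
grip_width: 0.0498
tcp [0.6001 0.0114 0.0478] yaw_x 24.7 shift [-0.0003 -0.0003  0.0118]
```

View pics/w13c.png

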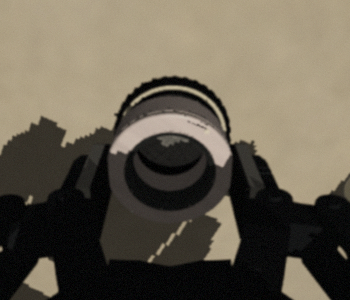

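The tube (centre x≈169) lines up with the base ring (≈172), so I lower it.

```bash
python3 -m handwheel '[[[0,0.0003,0.005,0],[0,0,0.004,0],[0,0,0.002,0],[0,0,0,0],[0,0,0,0]]]'
python3 -m handwheel '[[[0,0,0.001,0],[0,0,0.0005,0],[0,0,0,0],[0,0,0,0]]]'
```

```text
time_s: 16.22
position: [0.6001, 0.0106, 0.0364]
tool_rot: [[0.909, 0.418, 0.0], [0.418, -0.909, -0.0], [0.0, 0.0, -1.0]]
ft_force: [0.0, -0.4, -1.5]
grip_width: 0.0499
time_s: 16.55
position: [0.6003, 0.0105, 0.0359]
tool_rot: [[0.909, 0.418, 0.001], [0.418, -0.909, -0.0], [0.001, 0.001, -1.0]]
ft_force: [-2.4, 0.7, 7.7]
grip_width: 0.0497
```

```bash
python3 -m handwheel '[[[0,0,0,0],[0,0,0,0],[0,0,0,0]]]' 90
python3 -m handwheel '[[[0,0,-0.02,0],[0,0,-0.035,0],[0,0,-0.035,0],[0,0,-0.015,0],[0,0,0,0]]]'
python3 - <<'E'
from h import *
cm=cam("wrist"); W,D=env.get_image("wrist"); cv2.imwrite("pics/w14.png",W[:,:,::-1]); go((.467,.2714),.14)
P=cloud(D,cm,s=1); disc(P,np.array([.6,.0115]),.03,.024,.05); disc(P,np.array([.454,.083]),.012,.04,.06)
E
```

```text
time_s: 16.8
position: [0.6001, 0.0106, 0.0348]
tool_rot: [[0.909, 0.418, 0.0], [0.418, -0.909, -0.0], [0.0, 0.0, -1.0]]
ft_force: [-0.4, -0.1, -0.0]
grip_width: 0.0766
time_s: 17.22
position: [0.6017, 0.0104, 0.1438]
tool_rot: [[0.909, 0.418, 0.007], [0.418, -0.909, -0.001], [0.006, 0.004, -1.0]]
ft_force: [-0.2, 0.4, -0.5]
grip_width: 0.0771
tcp [0.6007 0.0105 0.1413] yaw_x 24.7 shift [-0.0125 -0.2929  0.0007]
disc n 3001 centre [598.9  10.6] r 26.3 z [0.0271 0.0311 0.0324]Traceback (most recent call last):
  File "<stdin>", line 3, in <module>
  File "h.py", line 37, in disc
    print("disc n",len(q),"centre",np.round(h[0],1),"r",round(h[1],1),"z",np.percentile(q[:,2],[5,50,95]).round(4)); return np.array(h[0])/1000
                                                                          ~~~~~~~~~~~~~^^^^^^^^^^^^^^^^^^
    return _quantile_unchecked(
        a, q, axis, out, overwrite_input, method, keepdims, weights)
    return _ureduce(a,
                    func=_quantile_ureduce_func,
    ...<5 lines>...
                    overwrite_input=overwrite_input,
                    method=method)
    r = func(a, **kwargs)
    result = _quantile(arr,
                       quantiles=q,
    ...<2 lines>...
                       out=out,
                       weights=wgt)
    slices_having_nans = np.isnan(arr[-1, ...])
                                  ~~~^^^^^^^^^
IndexError: index -1 is out of bounds for axis 0 with size 0
```

The middle tube's rim is at about 0.032, which is home. Last is the focusing tube.

```bash
python3 -m handwheel '[[[-0.0013,-0.0293,0,0],[-0.0013,-0.0293,0,0],[-0.0013,-0.0293,0,0],[-0.0013,-0.0293,0,0],[-0.0013,-0.0293,0,0]]]' 100
python3 -m handwheel '[[[-0.0013,-0.0293,0,0],[-0.0013,-0.0293,0,0],[-0.0013,-0.0293,0,0],[-0.0013,-0.0293,0,0],[-0.0013,-0.0293,0,0]]]'
python3 -m handwheel '[[[0,0,0.02,0],[0,0,0,0],[0,0,0,0]]]'
python3 - <<'E'
from h import *
cm=cam("wrist"); W,D=env.get_image("wrist"); cv2.imwrite("pics/w15.png",W[:,:,::-1])
P=cloud(D,cm,s=1); c=disc(P,np.array([.467,.2714]),.045,.022,.036); b=disc(P,np.array([.586,.202]),.045,.006,.02); wring(W,cm,"yellow",(510,124),70,.01)
go(c,.03); R=env.observe()["tool_rot"]; print("rel tool",R.T@np.r_[b-c,0])
E
```

```text
time_s: 17.68
position: [0.5316, 0.142, 0.1381]
tool_rot: [[0.909, 0.417, -0.003], [0.417, -0.909, -0.0], [-0.003, -0.001, -1.0]]
ft_force: [1.0, 0.1, -0.5]
grip_width: 0.0856
time_s: 18.1
position: [0.4645, 0.2723, 0.1382]
tool_rot: [[0.909, 0.417, -0.003], [0.417, -0.909, -0.001], [-0.003, -0.0, -1.0]]
ft_force: [-0.2, -0.4, 0.1]
grip_width: 0.0856
time_s: 18.35
position: [0.4652, 0.271, 0.1183]
tool_rot: [[0.909, 0.418, -0.004], [0.418, -0.909, -0.001], [-0.004, -0.0, -1.0]]
ft_force: [0.3, -0.5, 1.1]
grip_width: 0.0854
disc n 5361 centre [466.8 271.2] r 33.3 z [0.0254 0.0282 0.0293]
disc n 2882 centre [585.5 201.2] r 36.4 z [0.0067 0.0088 0.0103]
yellow 1337 [489.7 123.8] [87.5 99.9] [0.5854 0.2034 0.01  ]
tcp [0.4659 0.2709 0.1191] yaw_x 24.7 shift [0.0012 0.     0.0891]
rel tool [ 0.07868758  0.11319888 -0.00017714]
```

```bash
python3 -m handwheel '[[[0.001,0,0.03,0],[0,0,0.03,0],[0,0,0.02,0],[0,0,0.0095,0],[0,0,0,0]]]'
python3 -m handwheel '[[[0,0,0,0],[0,0,0,0],[0,0,0,0],[0,0,0,0],[0,0,0,0]]]' 62 40
python3 -m handwheel '[[[0,0,0,0],[0,0,-0.003,0],[0,0,-0.006,0],[0,0,-0.01,0],[0,0,-0.01,0]]]'
```

```text
time_s: 18.82
position: [0.4667, 0.2709, 0.029]
tool_rot: [[0.909, 0.416, -0.003], [0.416, -0.909, -0.001], [-0.003, -0.0, -1.0]]
ft_force: [-0.4, 0.4, 0.5]
grip_width: 0.0855
time_s: 19.23
position: [0.4678, 0.2719, 0.0324]
tool_rot: [[0.909, 0.418, 0.003], [0.418, -0.909, 0.001], [0.003, 0.001, -1.0]]
ft_force: [-0.5, -1.9, 4.8]
grip_width: 0.0629
time_s: 19.65
position: [0.4669, 0.2719, 0.0606]
tool_rot: [[0.909, 0.418, 0.0], [0.418, -0.909, 0.0], [0.0, 0.0, -1.0]]
ft_force: [0.8, 0.8, -2.0]
grip_width: 0.0627
```

```bash
python3 -m handwheel '[[[0,0,-0.015,0],[0.0158,0.0226,-0.01,0],[0.0158,0.0226,0,0],[0.0158,0.0226,0,0],[0.0158,0.0226,0,0]]]'
python3 -m handwheel '[[[0.0158,0.0226,0,0],[0,0,0,0],[0,0,0,0]]]'
python3 - <<'E'
from h import *
cm=cam("wrist"); W,D=env.get_image("wrist"); cv2.imwrite("pics/w16.png",W[:,:,::-1]); o=env.observe(); R=o["tool_rot"]; p=o["position"][:2]
go((.5855+.0006,.202+.0005),.0374)
for r in(.029,.031,.033): b=ringfit(W,cm,"yellow",220,420,120,300,.01,r)
go(b)
m=mask(W,"yellow"); n,l,st,_=cv2.connectedComponentsWithStats(m); print(st[1:][st[1:,4]>40])
P=cloud(D,cm,y1=470,s=1); b=P[(P[:,2]>.005)&(P[:,2]<.013)&(np.hypot(*(P[:,:2]-[.586,.202]).T)<.045)][:,:2]; L=(b-p)@R[:2,:2]; print(len(b),"tool-frame",L.min(0),L.max(0))
E
```

```text
time_s: 20.07
position: [0.5632, 0.2155, 0.0859]
tool_rot: [[0.908, 0.418, 0.002], [0.418, -0.908, 0.0], [0.002, 0.0, -1.0]]
ft_force: [0.0, 0.6, -1.9]
grip_width: 0.0623
time_s: 20.32
position: [0.5866, 0.2013, 0.085]
tool_rot: [[0.909, 0.416, 0.001], [0.416, -0.909, 0.0], [0.001, 0.0, -1.0]]
ft_force: [-0.2, -0.3, -1.9]
grip_width: 0.0629
tcp [0.5856 0.202  0.0848] yaw_x 24.6 shift [ 0.0006 -0.0002  0.0474]
fit [0.5902 0.2027] rms 0.00145
fit [0.5879 0.2019] rms 0.00099
fit [0.5856 0.2011] rms 0.00096
tcp [0.5856 0.202  0.0848] yaw_x 24.6 shift [-0.0004  0.0009 -0.    ]
[[265 202 114  54 877]
 [279 291  82  19 204]]
3155 tool-frame [-0.03503821 -0.03465741] [0.03639533 0.03633437]
```

```bash
python3 -m handwheel '[[[0.0005,0.0007,0.02,0],[0,0,0.015,0],[0,0,0.006,0],[0,0,0.003,0],[0,0,0,0]]]'
python3 -m handwheel '[[[0,0,0.002,0],[0,0,0.001,0],[0,0,0,0],[0,0,0,0]]]'
```

```text
time_s: 20.78
position: [0.5861, 0.2022, 0.0404]
tool_rot: [[0.908, 0.418, -0.001], [0.418, -0.908, -0.0], [-0.001, -0.0, -1.0]]
ft_force: [-0.1, 0.4, -1.1]
grip_width: 0.0625
time_s: 21.12
position: [0.5867, 0.2018, 0.0377]
tool_rot: [[0.909, 0.418, 0.001], [0.418, -0.909, 0.0], [0.001, 0.0, -1.0]]
ft_force: [-0.2, 1.0, -1.6]
grip_width: 0.0627
```

```bash
python3 -m handwheel '[[[0,0,0.001,0],[0,0,0,0],[0,0,0,0]]]'
python3 -m handwheel '[[[0,0,0,0],[0,0,0,0],[0,0,0,0]]]' 100
python3 -m handwheel '[[[0,0,-0.015,0],[0,0,-0.035,0],[0,0,-0.035,0],[0,0,-0.035,0],[0,0,0,0]]]'
python3 -m handwheel '[[[-0.03,0.02,-0.03,0],[-0.03,0.02,-0.02,0],[-0.03,0.02,0,0],[-0.02,0.02,0,0],[0,0,0,0]]]'
python3 - <<'E'
from h import *
cm=cam("wrist"); W,D=env.get_image("wrist"); S,_=env.get_image("side"); cv2.imwrite("pics/w17.png",W[:,:,::-1]); cv2.imwrite("pics/s17.png",S[:,:,::-1]); go((.586,.202))
P=cloud(D,cm,s=1)
for c,r,a,b in(((.586,.202),.036,.026,.045),((.6,.0106),.03,.024,.045),((.466,-.073),.025,.024,.045),((.4535,.0835),.014,.04,.06)):
    try: disc(P,np.array(c),r,a,b)
    except Exception: print("not seen",c)
E
```

```text
time_s: 21.37
position: [0.5868, 0.2017, 0.0375]
tool_rot: [[0.909, 0.418, 0.001], [0.418, -0.909, 0.0], [0.001, 0.0, -1.0]]
ft_force: [-2.6, 0.2, 6.5]
grip_width: 0.0628
time_s: 21.62
position: [0.5867, 0.2017, 0.0364]
tool_rot: [[0.909, 0.418, 0.0], [0.418, -0.909, 0.0], [0.0, 0.0, -1.0]]
ft_force: [0.1, 0.4, 0.5]
grip_width: 0.0855
time_s: 22.03
position: [0.5891, 0.2022, 0.1636]
tool_rot: [[0.908, 0.418, 0.012], [0.418, -0.909, 0.002], [0.012, 0.003, -1.0]]
ft_force: [1.2, -0.0, 1.0]
grip_width: 0.0857
time_s: 22.45
position: [0.5207, 0.0832, 0.2034]
tool_rot: [[0.91, 0.415, 0.0], [0.415, -0.91, -0.001], [-0.0, 0.001, -1.0]]
ft_force: [0.6, 0.0, -0.1]
grip_width: 0.0852
tcp [0.5221 0.0858 0.2032] yaw_x 24.6 shift [ 1.064e-01 -7.910e-02  1.000e-04]
disc n 3136 centre [585.2 201.6] r 33.3 z [0.0298 0.033  0.0344]
disc n 1954 centre [598.8  10.8] r 26.4 z [0.027  0.031  0.0324]
disc n 20 centre [467.4 -66. ] r 19.4 z [0.0242 0.0266 0.0292]
disc n 387 centre [453.1  84. ] r 10.1 z [0.0405 0.0464 0.0482]
```

View pics/s17.png

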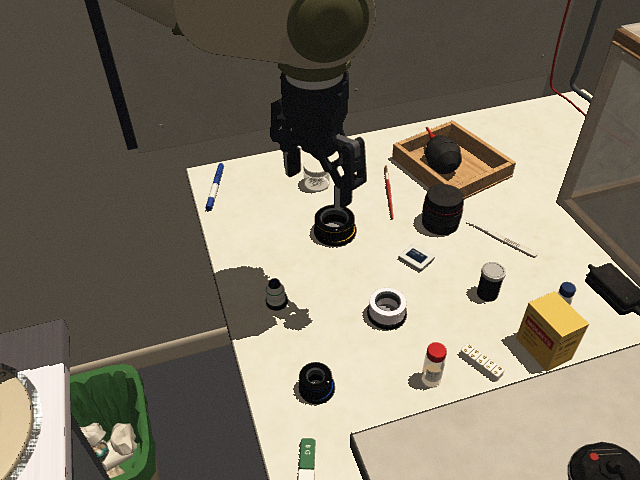

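The side view shows all four parts upright in their bases at (335,225), (387,305), (316,382) and (276,293). The vial (436,365) and the jar (317,175) have not moved. I'm handing in.

```bash
python3 -m handwheel '[[[0,0,0,0],[0,0,0,0],[0,0,0,0]]]'; python3 -c "
from rig import env
print(env.close_job())"
```

```text
time_s: 22.8
position: [0.5224, 0.0873, 0.2027]
tool_rot: [[0.908, 0.419, -0.0], [0.419, -0.908, 0.0], [-0.0, -0.0, -1.0]]
ft_force: [-0.1, -0.5, -0.2]
grip_width: 0.0854
the job is handed in; nothing more can be done
None
```

I took the stack apart from the top down, and all four parts now stand in their own bases. I handed the job in at about 23 s; no verdict was reported.

**Seating:** wrist-camera depth put the top of each part within about 1 mm of its home height.

| Part | Measured top (mm) | Home (mm) |
|---|---|---|
| Objective | 48 | 48 |
| Small tube | 31–32 | 32 |
| Middle tube | 31–32 | 32 |
| Focusing tube | 33–34 | 34 |

The small tube's height was taken right after I placed it. The last wrist view saw too little of it to repeat the measurement, and the side picture shows it seated.

**Surroundings:** the final side picture shows every part upright, with the vial and pin jar where they started. The gripper was open and clear of everything.

**Disagreements:**
- **Camera positions:** the wrist and fixed cameras differed by 2–5 mm, so I aligned each part to its base mainly by the wrist view and confirmed contact by force.
- **Closing the gripper:** each time it closed, the tool was pushed up 0.6–3.4 mm with about 5–7 N.
- **Small tube:** I pressed it down with about 21 N before letting go.

**Pictures:** I viewed 15 pictures, one over the budget of 14.

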